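# Find the reset key that still snaps and guard it

## Task

One of the three reset keys on the bench power box still snaps: press them slowly, one at a time, until you feel the one that breaks over and stays in, and give up on any key that stays soft, never pushing a key harder than about 15 N. Then set the aluminium guard collar over the key that stayed in, flat on the box top, let go of it, and leave the other things on the bench where they are.

Things in the scene. Friction and masses are not known exactly. Their poses are not given: they have to be found in the camera images.
- power_box: grey steel box fixed to the bench, 120 x 260 x 60 mm (x, y, z); origin at the centre of its underside, z up; flat top 60 mm above the bench. Three keys in a row along its y axis, 75 mm apart, the middle one at the centre of the top. Flat dark washers 29 mm across and 1 mm high surround the keys.
- key_1: +y (box frame) reset key: round black cap, 24 mm across, its top 14 mm above the box top when out; origin at the centre of its top face, z up. Moves straight down only. All three keys look alike and any may be the sound one. 
- key_2: middle reset key: round black cap, 24 mm across, its top 14 mm above the box top when out; origin at the centre of its top face, z up. Moves straight down only. All three keys look alike and any may be the sound one. 
- key_3: -y (box frame) reset key: round black cap, 24 mm across, its top 14 mm above the box top when out; origin at the centre of its top face, z up. Moves straight down only. All three keys look alike and any may be the sound one. 
- top_mid (a point): centre of the box top, under the middle key. How the SOUND key behaves: resistance climbs from about 1.5 N to about 7 N at 2 mm down, then breaks over and falls away to nothing by about 5.3 mm; from there it pulls itself to 6.9 mm down and stays in (top face 7 mm above the box top).
- top_end (a point): centre of the +y edge of the box top. How a WORN key behaves: resistance climbs evenly from about 1.5 N to 5 N without any break, then meets a hard stop somewhere between 2 and 4 mm down; it springs back out when let go. Two of the three keys are worn.
- collar: loose plain aluminium guard collar: upright tube 46 mm outside, 32 mm inside diameter, 32 mm tall, 75 g, open at both ends, standing on the bench; origin at the centre of its underside, z along its axis. It passes round a key with 4 mm to spare all round.
- flat_file: steel hand file with a wooden handle lying on the bench, 210 mm long, 20 mm thick; bystander; origin on the underside where blade and handle meet
- fluid_can: closed grey can, 66 mm in diameter, 110 mm tall; bystander; origin under its centre
- bolt_tray: open grey plastic tray 100 x 140 x 40 mm; bystander; origin under its centre
There are look-alikes about, which are no part of the job. Several things have the shape of the collar; the one meant has the colours described above.

How it is judged:
By the outcome, as a careful person would: the job done as asked, in the order asked, and still so for the second after the job is handed in, with the robot touching nothing.
It also fails if it takes over 72 s, if anything falls off the work surface, if the arm or the gripper's body presses on something with over 40 N, if the wrist force passes 120 N, or if a joint passes its speed limit or range.

## Robot

A 6-joint arm with a two-finger parallel gripper is mounted at the origin on the work surface. World frame = base frame: x ahead of the robot, y to its left, z up, the work surface at z = 0. Lengths are in m, angles in rad, forces in N, time in s.
With the tool pointing down it reaches from about 0.275 to 0.975 m from the base axis. Payload 8.4 kg.
Tool frame: the origin (TCP) lies at the very end of the fingers, on their centre line; the grasp point (between the pads) lies 19 mm behind it (r.tcp_to_grasp is the distance from the TCP to the grasp point, in m); z points along the fingers, y is the direction in which the jaws open and shut (so a half turn about z gives the same grasp; the last joint's range is limited). The gripper opens to 92 mm and grips with 3 to 60 N. Pads are 20 mm wide; open, the fingers measure 128 mm over their backs; the gripper's body (75 mm by 189 mm) begins 69 mm behind the grasp point.
Start: joints at [-1.302, 0.353, 1.633, -0, 1.155, -0.002], TCP at [0.167, -0.602, 0.186] pointing down, gripper open.
Joint ranges: [-2.63, 2.63], [-0.92, 2.1], [0.06, 2.66], [-1.3, 4.44], [0, 2.69], [-3.02, 3.02]. Speed limits (rad/s): [2.22, 2.22, 2.79, 3.14, 3.14, 3.14].

## Interface

Orientations are given as a rotation vector (axis times angle).
In Python, from bench import r, read_camera, camera_params gives the robot as it stands.
- The arm moves only by the tool apply_moves, never from a script. Its argument "increments" is one flat list of numbers, 5 for each row, row after row: the closure, from 0 (fully open) to 1 (shut), then the shift along the world's x, y, z in m, then the turn about the world's z in rad. A call has 1 to 20 rows; each row is the pose to reach, as a shift and turn from the pose measured when the call began; what a row does not reach only later rows make up. A row lasts 1/8 s, in which the tool goes at most 62.5 mm and 10.7 degrees, less where a joint would pass 70% of its speed; a pose out of reach is approached as far as the arm can. A call with a gripper value outside its range is refused whole. The fingers move at their own pace and stop on an object; "squeeze" is the grip in N (left out, the last holds). Time passes only in rows, so rows that repeat a pose let the fingers close. It gives the time, the measured TCP pose, the force and the opening at its end, in the units of the state.
- r.observe(): the state, without advancing time (a new reading comes with each control period).
- read_camera(name): name is "scene" or "top"; returns the picture (420x560x3 uint8, red, green, blue); there is no depth.
- camera_params(name): a dict with "fx", "fy", "cx", "cy" (pixels), "R" (3x3) and "t" (3): a world point X has camera coordinates R X + t. Camera axes: x right, y down, z forward; pixel columns grow to the right and rows downward; lengths in m; the calibration is good to about 2 mm. A picture is of the moment at which its call begins. camera_params takes no time and is no camera call.
- r.close_job(): hands the job in, once; it reports no verdict.
The state is a dict: "clock": time; "qpos": joint angles; "dq": joint speeds; "effort": joint torques, N m; "tool_pos": TCP position; "tool_rot": TCP orientation; "wrist_force": force on the tool from outside, world axes, zero at the start; "ft_torque": the same for the moment, N m; "grip_width": finger opening in m.
Only numpy, scipy, OpenCV 4.12 (cv2) and the standard library are available. Lean on these libraries where they do the work, as an engineer would, in place of code of your own. Each camera call takes 0.05 s, during which the arm holds its last target.

## Working session

There is one attempt and no reset: what is moved stays moved. The work goes in short steps, Python scripts to look and compute and a tool call to move; the robot and the scene stay as the last step left them, time stands still between calls to the robot, and variables do not carry over. Pictures are saved under pics/ and viewed, and the job is handed in when it is done.

Besides the shell and the picture viewer there is one more tool, called after "Emit:" as name(argument=value, ...) on one line, values as JSON. apply_moves: Moves the arm, as the interface text tells. Its arguments: {"type":"object","properties":{"increments":{"type":"array","items":{"type":"number"}},"squeeze":{"type":"number"}},"required":["increments"]}

```bash
mkdir -p pics; python3 - <<'E'
from bench import r, read_camera, camera_params
import cv2
print(r.observe()); print(r.tcp_to_grasp)
for n in("scene","top"):
    cv2.imwrite(f"pics/{n}0.png",cv2.cvtColor(read_camera(n),cv2.COLOR_RGB2BGR)); print(n,camera_params(n))
E
```

```text
{'clock': 0.0, 'qpos': array([-1.30239550e+00,  3.53657017e-01,  1.63411167e+00, -1.85860468e-05,
        1.15517505e+00, -2.40288027e-03]), 'dq': array([-1.02705095e-04, -1.25202515e-03, -2.03463226e-03, -1.42642490e-03,
        1.23874818e-03,  7.80694891e-06]), 'effort': array([ 1.92815860e-03, -5.93836570e+01, -3.34209824e+01,  6.98814634e-02,
        2.35212478e-02, -9.45270153e-05]), 'tool_pos': array([ 0.16704624, -0.6017272 ,  0.18516778]), 'tool_rot': array([-3.11151191e+00, -4.23910102e-01,  3.07763132e-04]), 'wrist_force': array([ 0.57903149, -1.53024278,  0.16215645]), 'ft_torque': array([ 0.00697974, -0.05397812, -0.02330225]), 'grip_width': 0.09160371911208938}
0.0187
scene {'fx': 400.25338066272076, 'fy': 400.25338066272076, 'cx': 287.5105924086782, 'cy': 208.91104567151294, 'R': array([[-0.84886232,  0.52840781, -0.01476263],
       [ 0.42584428,  0.66701912, -0.61134453],
       [-0.31319227, -0.52523393, -0.79122685]]), 't': array([ 0.49506447, -0.21956627,  1.27048995])}
top {'fx': 404.70045360317914, 'fy': 404.70045360317914, 'cx': 285.6783503224982, 'cy': 211.15014792846108, 'R': array([[-0.02437559, -0.99967561, -0.00738215],
       [-0.98542797,  0.0252703 , -0.16820561],
       [ 0.16833759,  0.00317447, -0.98572429]]), 't': array([0.01932158, 0.58435944, 1.04544509])}
```

View pics/scene0.png

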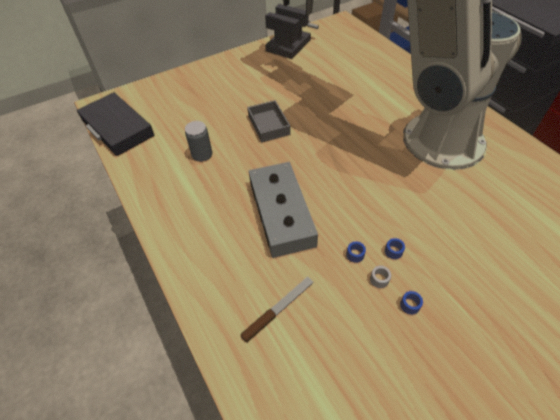

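View pics/top0.png

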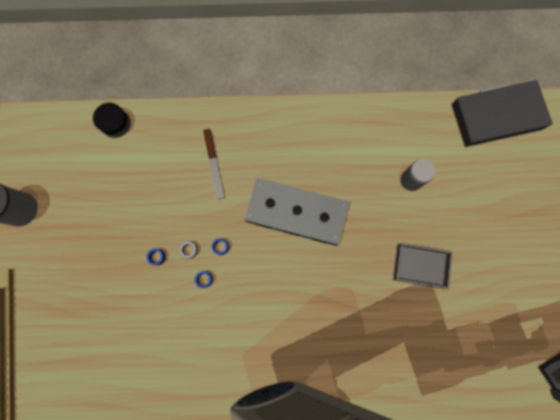

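The top view shows the box at about (297,210), the keys at (270,203), (297,210) and (324,217), and the aluminium collar at (188,250) with blue look-alikes around it. I'll enlarge both areas.

```bash
python3 - <<'E'
import cv2
a=cv2.imread("pics/top0.png"); b=cv2.imread("pics/scene0.png")
cv2.imwrite("pics/c1.png",cv2.resize(a[160:300,140:360],None,fx=3.6,fy=3.6,interpolation=cv2.INTER_CUBIC))
cv2.imwrite("pics/c2.png",cv2.resize(b[160:320,240:440],None,fx=3.6,fy=3.6,interpolation=cv2.INTER_CUBIC))
E
```

```text
(no output)
```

View pics/c1.png

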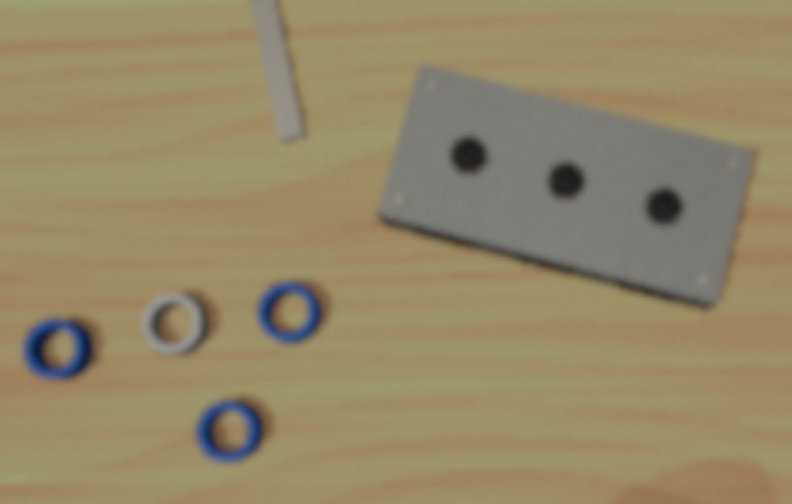

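View pics/c2.png

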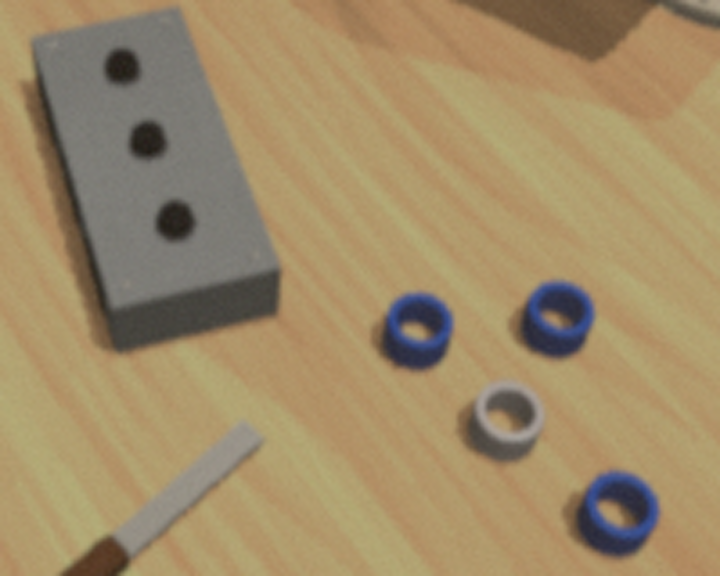

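```bash
cat > h.py <<'E'
import numpy as np
from bench import camera_params
def ray(cam,u,v,z):
    p=camera_params(cam);R,t=p["R"],p["t"]
    d=R.T@np.array([(u-p["cx"])/p["fx"],(v-p["cy"])/p["fy"],1]); c=-R.T@t
    return (c+d*(z-c[2])/d[2])
def proj(cam,X):
    p=camera_params(cam); c=p["R"]@np.array(X)+p["t"]
    return p["fx"]*c[0]/c[2]+p["cx"],p["fy"]*c[1]/c[2]+p["cy"]
E
python3 - <<'E'
from h import *
f=lambda u,v,ox,oy:((u+.5)/3.6-.5+ox,(v+.5)/3.6-.5+oy)
T=lambda u,v,z:ray("top",*f(u,v,140,160),z).round(4)
S=lambda u,v,z:ray("scene",*f(u,v,240,160),z).round(4)
for n,a,b,z in[("k1",(469,155),(175,221),.071),("k2",(566,181),(148,139),.071),("k3",(664,206),(122,66),.071),("collar",(176,322),(508,413),.032),
 ("b1",(290,312),(420,322),.032),("b2",(58,348),(618,512),.032),("b3",(230,430),(558,309),.032)]:
    print(n,T(*a,z),S(*b,z))
for c in[(422,66),(756,150),(713,303),(381,214)]: print("corner",T(*c,.06))
for c in[(33,40),(180,8),(280,270),(112,309)]: print("cornerS",S(*c,.06))
E
```

```text
k1 [0.6049 0.046  0.071 ] [0.6107 0.0496 0.071 ]
k2 [ 0.5836 -0.0251  0.071 ] [ 0.5884 -0.023   0.071 ]
k3 [ 0.5631 -0.0965  0.071 ] [ 0.568  -0.0942  0.071 ]
collar [0.4901 0.2706 0.032 ] [0.4942 0.2749 0.032 ]
b1 [0.4955 0.1847 0.032 ] [0.4996 0.1885 0.032 ]
b2 [0.4728 0.3591 0.032 ] [0.4813 0.3654 0.032 ]
b3 [0.4089 0.2291 0.032 ] [0.4129 0.2311 0.032 ]
corner [0.6764 0.0808 0.06  ]
corner [ 0.6053 -0.1678  0.06  ]
corner [ 0.4919 -0.1305  0.06  ]
corner [0.5641 0.1126 0.06  ]
cornerS [ 0.6077 -0.1637  0.06  ]
cornerS [ 0.4933 -0.1312  0.06  ]
cornerS [0.568  0.1164 0.06  ]
cornerS [0.6808 0.0819 0.06  ]
```

The two cameras differ by a steady 4–5 mm, so I average them. That gives k1 (.608,.048), k2 (.586,-.024), k3 (.5655,-.0955) and collar (.492,.273). Key spacing comes out at 75 mm as it should, with box yaw about -0.285. I'll move over k3 with the fingers shut and the jaw axis along the box's x.

Emit:
apply_moves(increments=[1,0.2,0.25,0,0.5,1,0.3985,0.506,0,1.01,1,0.3985,0.506,0,1.01,1,0.3985,0.506,0,1.01,1,0.3985,0.506,0,1.01,1,0.3985,0.506,0,1.01,1,0.3985,0.506,0,1.01,1,0.3985,0.506,0,1.01,1,0.3985,0.506,0,1.01,1,0.3985,0.506,0,1.01,1,0.3985,0.506,0,1.01,1,0.3985,0.506,0,1.01,1,0.3985,0.506,0,1.01,1,0.3985,0.506,-0.05,1.01,1,0.3985,0.506,-0.1,1.01,1,0.3985,0.506,-0.1,1.01,1,0.3985,0.506,-0.1,1.01], squeeze=20)

```text
clock: 2.22
tool_pos: [0.5661, -0.0969, 0.0869]
tool_rot: [2.52, 1.876, 0.0]
wrist_force: [0.1, -0.1, 0.3]
grip_width: 0.0002
```

Emit:
apply_moves(increments=[1,0,0,-0.005,0,1,0,0,-0.009,0,1,0,0,-0.0105,0,1,0,0,-0.0115,0,1,0,0,-0.0115,0])

```text
clock: 2.85
tool_pos: [0.5661, -0.0968, 0.0753]
tool_rot: [-2.52, -1.876, -0.0]
wrist_force: [0.2, 0.1, -0.6]
grip_width: 0.0005
```

Emit:
apply_moves(increments=[1,0,0,-0.0005,0,1,0,0,-0.001,0,1,0,0,-0.0015,0,1,0,0,-0.002,0,1,0,0,-0.002,0])

```text
clock: 3.48
tool_pos: [0.566, -0.0968, 0.0733]
tool_rot: [-2.52, -1.876, 0.0]
wrist_force: [0.4, 0.6, -0.3]
grip_width: 0.0003
```

Emit:
apply_moves(increments=[1,0,0,-0.0003,0,1,0,0,-0.0006,0,1,0,0,-0.0008,0,1,0,0,-0.0008,0])

```text
clock: 3.98
tool_pos: [0.566, -0.0968, 0.0725]
tool_rot: [-2.52, -1.876, 0.0]
wrist_force: [0.1, -0.6, 0.2]
grip_width: 0.0009
```

```bash
python3 -c "
from bench import r
s=r.observe();print(s['tool_pos'],s['wrist_force'],s['ft_torque'])"
```

```text
[ 0.56603493 -0.09680502  0.07246951] [ 0.12005424 -0.58015062  0.2178674 ] [ 0.03795408 -0.05584276  0.04036199]
```

No force yet at 1.5 mm below the expected key top, so I'll look.

```bash
python3 - <<'E'
from bench import read_camera
import cv2
from h import *
o=[]
for n,(x,y) in(("scene",(230,130)),("top",(240,150))):
    a=cv2.cvtColor(read_camera(n),cv2.COLOR_RGB2BGR)[y:y+130,x:x+110]
    o.append(cv2.resize(a,None,fx=3.6,fy=3.6,interpolation=cv2.INTER_CUBIC))
    print(n,proj(n,[.566,-.0968,.0725]))
cv2.imwrite("pics/p1.png",cv2.hconcat(o))
E
```

```text
scene (np.float64(273.65744456354105), np.float64(176.70949406225932))
top (np.float64(324.20362900538805), np.float64(215.68047309652943))
```

View pics/p1.png

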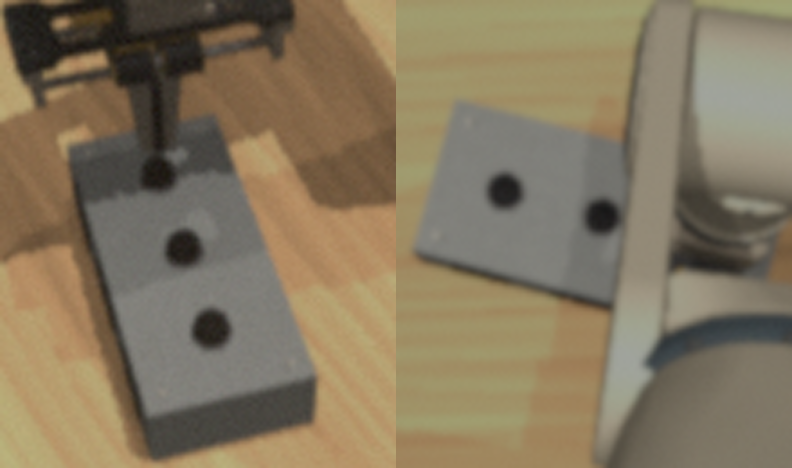

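```bash
python3 - <<'E'
from bench import read_camera
import cv2
from h import *
a=cv2.cvtColor(read_camera("scene"),cv2.COLOR_RGB2BGR)[150:200,245:305]
cv2.imwrite("pics/p2.png",cv2.resize(a,None,fx=12,fy=12,interpolation=cv2.INTER_CUBIC))
for dx in(-.018,.018):
  for dy in(-.01,.01):
    u,v=proj("scene",[.566+dx*.958+dy*.286,-.0968-dx*.286+dy*.958,.0725]); print(dx,dy,(u-245)*12,(v-150)*12)
E
```

```text
-0.018 -0.01 409.7618137517816 273.0522833189427
-0.018 0.01 432.02031290755986 335.7572625078179
0.018 -0.01 256.28081770157905 305.3609610398678
0.018 0.01 276.9629408775029 368.73492824633854
```

View pics/p2.png

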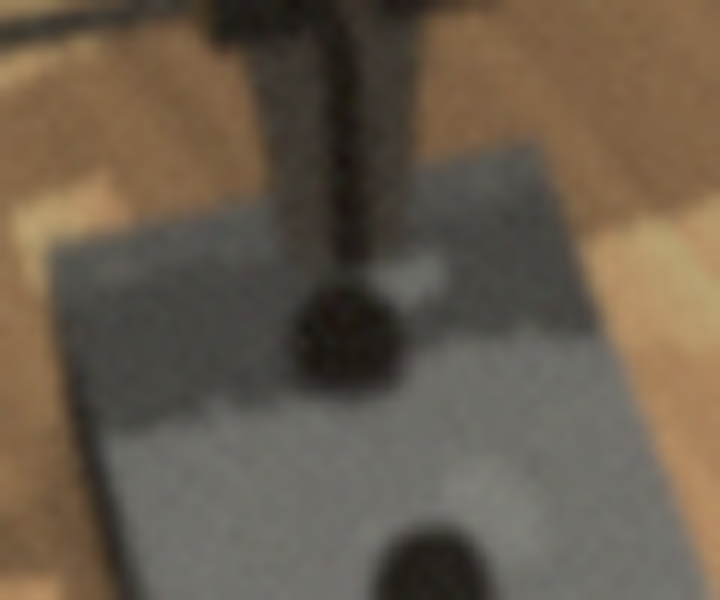

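```bash
python3 - <<'E'
from bench import read_camera,r
import cv2
from scipy.spatial.transform import Rotation as Ro
from h import *
s=r.observe();P=s["tool_pos"];M=Ro.from_rotvec(s["tool_rot"]).as_matrix();print(M.round(3))
X0,Y0,k=220,70,5
a=cv2.cvtColor(read_camera("scene"),cv2.COLOR_RGB2BGR)[Y0:190,X0:350]
a=cv2.resize(a,None,fx=k,fy=k,interpolation=cv2.INTER_CUBIC)
def box(hx,hy,z0,z1,col):
    c=[P+M@np.array([x,y,-z]) for z in(z0,z1) for x,y in((-hx,-hy),(hx,-hy),(hx,hy),(-hx,hy))]
    q=[tuple(int(round(t)) for t in ((proj("scene",p)[0]-X0+.5)*k,(proj("scene",p)[1]-Y0+.5)*k)) for p in c]
    for i in range(4):
        cv2.line(a,q[i],q[(i+1)%4],col,1);cv2.line(a,q[4+i],q[4+(i+1)%4],col,1);cv2.line(a,q[i],q[i+4],col,1)
box(.0375,.0945,.0877,.1,(0,255,0)); box(.01,.018,0,.05,(0,0,255))
cv2.imwrite("pics/p3.png",a)
E
```

```text
[[ 0.287  0.958 -0.   ]
 [ 0.958 -0.287  0.   ]
 [ 0.    -0.    -1.   ]]
```

View pics/p3.png

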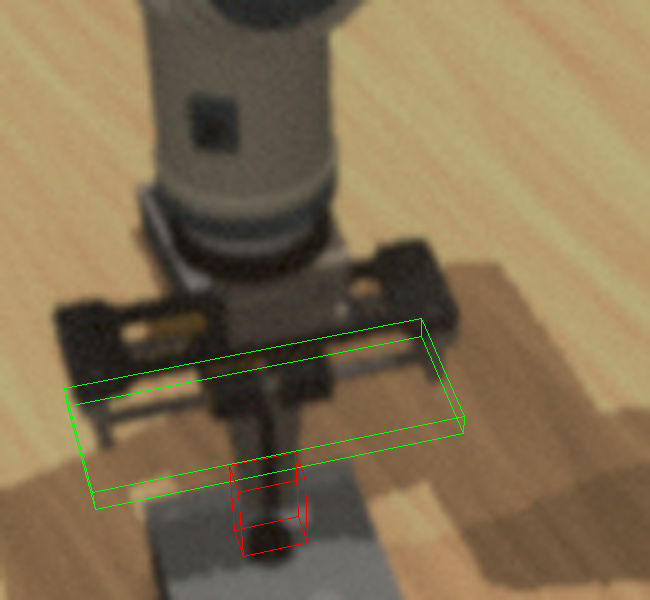

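```bash
python3 - <<'E'
import cv2
from h import *
a=cv2.imread("pics/scene0.png")
for R,z in((.1,0.),(.12,0.)):
  pts=[proj("scene",[R*np.cos(t),R*np.sin(t),z]) for t in np.linspace(0,6.28,60)]
  for u,v in pts: cv2.circle(a,(int(round(u)),int(round(v))),1,(0,0,255),-1)
u,v=proj("scene",[0,0,0]);print(u,v)
cv2.imwrite("pics/b1.png",cv2.resize(a[0:200,340:560],None,fx=3,fy=3))
E
```

```text
443.47501106381367 139.73919568947585
```

View pics/b1.png

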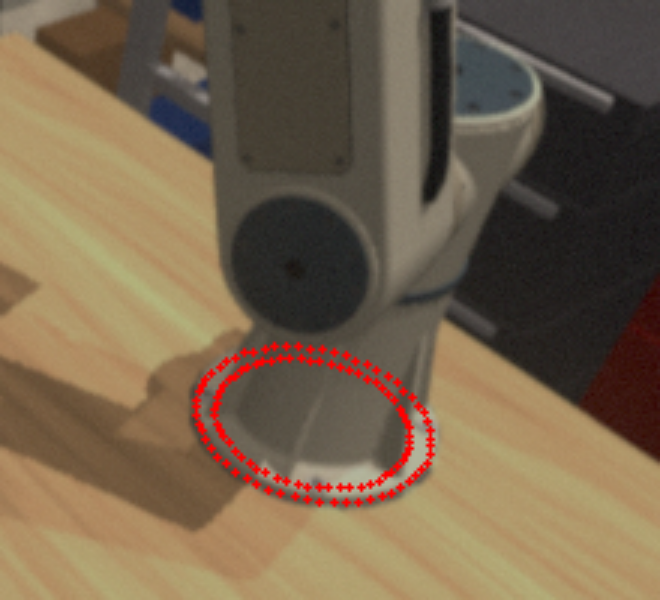

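The base ring sits at the origin, so the calibration holds. The fingers look higher, or further back, than reported. I'll creep down and feel for contact.

Emit:
apply_moves(increments=[1,0,0,-0.0005,0,1,0,0,-0.001,0,1,0,0,-0.001,0])

```text
clock: 4.55
tool_pos: [0.566, -0.0968, 0.0714]
tool_rot: [-2.52, -1.876, 0.0]
wrist_force: [-0.3, 0.6, -0.3]
grip_width: 0.0
```

Emit:
apply_moves(increments=[1,0,0,-0.0005,0,1,0,0,-0.001,0,1,0,0,-0.001,0])

```text
clock: 4.92
tool_pos: [0.5659, -0.0968, 0.0704]
tool_rot: [-2.52, -1.876, 0.0]
wrist_force: [-1.1, 0.3, -0.2]
grip_width: 0.0001
```

Emit:
apply_moves(increments=[1,0,0,-0.0005,0,1,0,0,-0.001,0,1,0,0,-0.001,0])

```text
clock: 5.3
tool_pos: [0.5659, -0.0968, 0.0693]
tool_rot: [-2.52, -1.876, 0.0]
wrist_force: [0.5, 0.6, -0.9]
grip_width: 0.0006
```

```bash
python3 - <<'E'
from bench import read_camera,r
import cv2
from h import *
P=r.observe()["tool_pos"]
a=cv2.cvtColor(read_camera("top"),cv2.COLOR_RGB2BGR)
k=4;X0,Y0=230,150
b=cv2.resize(a[Y0:300,X0:430],None,fx=k,fy=k,interpolation=cv2.INTER_CUBIC)
for dz in(0,.05,.1,.15,.2,.25,.3):
    u,v=proj("top",P+[0,0,dz]);cv2.circle(b,(int((u-X0+.5)*k),int((v-Y0+.5)*k)),3,(0,0,255),-1)
cv2.imwrite("pics/t1.png",b)
E
```

```text
(no output)
```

View pics/t1.png

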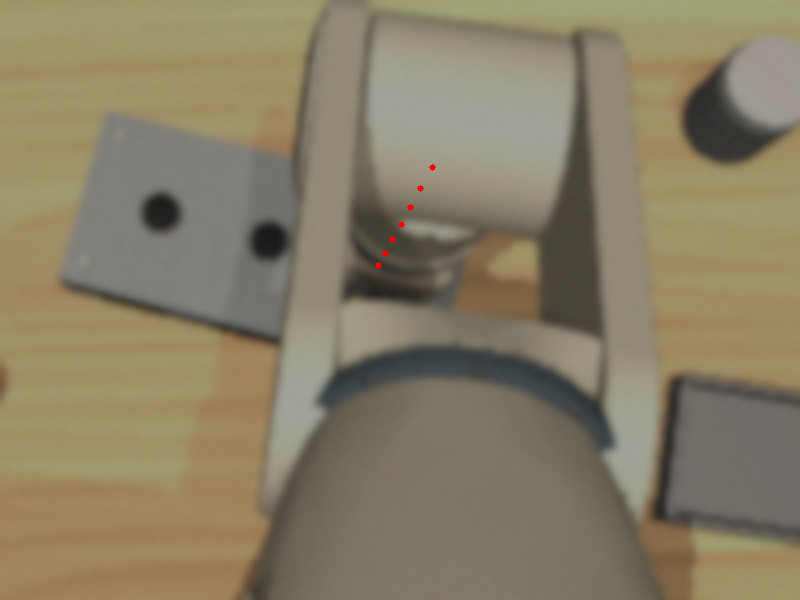

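The top view shows the wrist about 20 mm further toward -y than reported. So the fingers are beside the key, not above it. I'll lift off and measure this offset between the reported TCP and the camera frame.

Emit:
apply_moves(increments=[1,0,0,0.03,0,1,0,0,0.055,0,1,0,0,0.055,0])

```text
clock: 5.72
tool_pos: [0.5674, -0.0971, 0.1261]
tool_rot: [2.518, 1.874, 0.004]
wrist_force: [0.4, 0.1, -0.6]
grip_width: 0.0003
```

```bash
python3 - <<'E'
from bench import read_camera,r
import cv2
from h import *
P=r.observe()["tool_pos"];print(P, r.observe()["qpos"])
a=cv2.cvtColor(read_camera("scene"),cv2.COLOR_RGB2BGR)
cv2.imwrite("pics/s2full.png",a)
k=10;X0,Y0=240,130
b=cv2.resize(a[Y0:190,X0:310],None,fx=k,fy=k,interpolation=cv2.INTER_CUBIC)
u,v=proj("scene",P+.01*np.array([.287,.958,0]));print(u,v);cv2.circle(b,(int((u-X0+.5)*k),int((v-Y0+.5)*k)),3,(0,0,255),-1)
cv2.imwrite("pics/s2.png",b)
E
```

```text
[ 0.56738131 -0.09706235  0.12606265] [-1.72067452e-01  3.39733885e-01  1.79970985e+00  5.45550876e-05
  9.98799276e-01  1.19098904e-01]
273.21085631589426 165.67067756969394
```

View pics/s2.png

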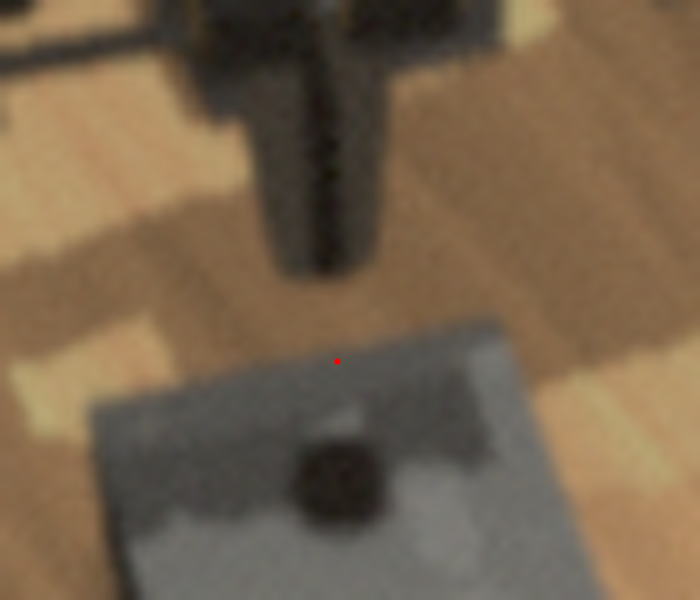

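```bash
python3 - <<'E'
from h import *
z=.126
a=ray("scene",272.0,157.0,z);b=ray("scene",273.21,165.67,z);print(a,b,a-b)
print(ray("scene",273.3,172.1,.0725)-ray("scene",274.5,179.3,.0725))
E
```

```text
[ 0.55680474 -0.11645724  0.126     ] [ 0.57022351 -0.0875389   0.126     ] [-0.01341878 -0.02891833  0.        ]
[-0.01076493 -0.02451793  0.        ]
```

One camera can't tell "further back" from "higher", so a touch on the box top at this spot decides it. Expected contact is a reading near 0.060.

Emit:
apply_moves(increments=[1,0,0,-0.03,0,1,0,0,-0.056,0,1,0,0,-0.06,0,1,0,0,-0.062,0,1,0,0,-0.063,0,1,0,0,-0.063,0])

```text
clock: 6.52
tool_pos: [0.5669, -0.0969, 0.0624]
tool_rot: [2.519, 1.875, 0.003]
wrist_force: [0.1, -1.1, 0.4]
grip_width: 0.0005
```

Emit:
apply_moves(increments=[1,0,0,-0.0005,0,1,0,0,-0.001,0,1,0,0,-0.0015,0,1,0,0,-0.0015,0])

```text
clock: 7.02
tool_pos: [0.5668, -0.0969, 0.0608]
tool_rot: [2.519, 1.875, 0.002]
wrist_force: [-0.2, -0.8, -0.5]
grip_width: 0.0006
```

Emit:
apply_moves(increments=[1,0,0,-0.0005,0,1,0,0,-0.001,0,1,0,0,-0.001,0])

```text
clock: 7.4
tool_pos: [0.5668, -0.0969, 0.0598]
tool_rot: [2.519, 1.875, 0.002]
wrist_force: [-0.2, 0.4, 0.2]
grip_width: 0.0003
```

Emit:
apply_moves(increments=[1,0,0,-0.0005,0,1,0,0,-0.001,0,1,0,0,-0.001,0])

```text
clock: 7.78
tool_pos: [0.5667, -0.0969, 0.0587]
tool_rot: [2.519, 1.875, 0.002]
wrist_force: [-0.0, 0.7, 0.0]
grip_width: 0.0008
```

Emit:
apply_moves(increments=[1,0,0,-0.0005,0,1,0,0,-0.001,0,1,0,0,-0.001,0])

```text
clock: 8.15
tool_pos: [0.5667, -0.0969, 0.0577]
tool_rot: [2.519, 1.875, 0.002]
wrist_force: [0.5, 0.2, 1.2]
grip_width: 0.0006
```

```bash
python3 - <<'E'
from bench import read_camera,r
import cv2
from h import *
P=r.observe()["tool_pos"];print(P, r.observe()["wrist_force"])
a=cv2.cvtColor(read_camera("scene"),cv2.COLOR_RGB2BGR)
cv2.imwrite("pics/s3.png",cv2.resize(a[130:210,230:320],None,fx=8,fy=8,interpolation=cv2.INTER_CUBIC))
E
```

```text
[ 0.5667155  -0.09690881  0.05766316] [0.48767171 0.20588497 1.15514745]
```

View pics/s3.png

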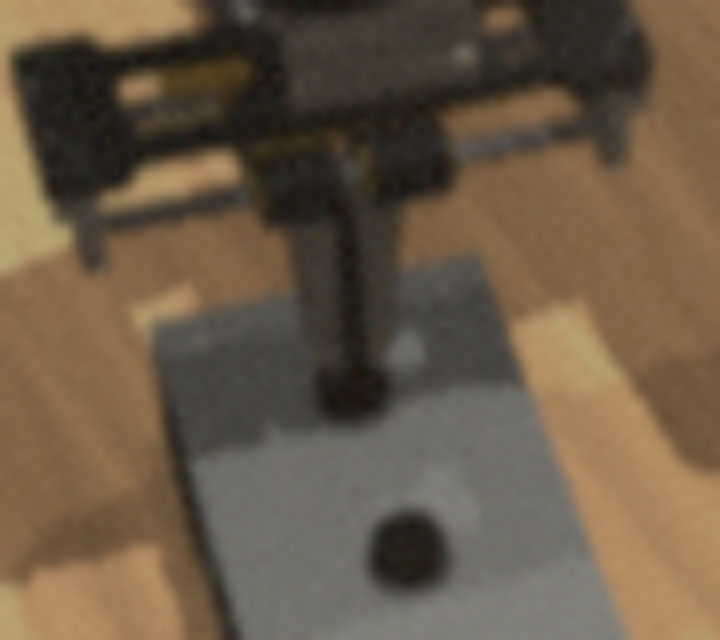

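The finger now covers the far part of the key, so it is above it. The offset is in height, with the real tip about 25–35 mm above the reading. I'll keep creeping down.

Emit:
apply_moves(increments=[1,0,0,-0.001,0,1,0,0,-0.002,0,1,0,0,-0.003,0])

```text
clock: 8.57
tool_pos: [0.5667, -0.0969, 0.0546]
tool_rot: [2.519, 1.875, 0.002]
wrist_force: [-1.0, 0.0, 0.1]
grip_width: 0.0006
```

Emit:
apply_moves(increments=[1,0,0,-0.001,0,1,0,0,-0.002,0,1,0,0,-0.003,0])

```text
clock: 8.95
tool_pos: [0.5667, -0.0969, 0.0515]
tool_rot: [2.519, 1.875, 0.002]
wrist_force: [0.0, 0.8, -0.3]
grip_width: 0.0004
```

Emit:
apply_moves(increments=[1,0,0,-0.001,0,1,0,0,-0.002,0,1,0,0,-0.003,0])

```text
clock: 9.32
tool_pos: [0.5667, -0.0969, 0.0484]
tool_rot: [2.519, 1.875, 0.002]
wrist_force: [-0.4, 0.0, 0.6]
grip_width: 0.0005
```

```bash
python3 - <<'E'
from bench import read_camera,r
import cv2
from h import *
P=r.observe()["tool_pos"];print(P, r.observe()["wrist_force"])
a=cv2.cvtColor(read_camera("scene"),cv2.COLOR_RGB2BGR)
cv2.imwrite("pics/s4.png",cv2.resize(a[130:210,230:320],None,fx=8,fy=8,interpolation=cv2.INTER_CUBIC))
E
```

```text
[ 0.56668936 -0.09690561  0.04843437] [-0.44516577  0.04812707  0.57048809]
```

View pics/s4.png

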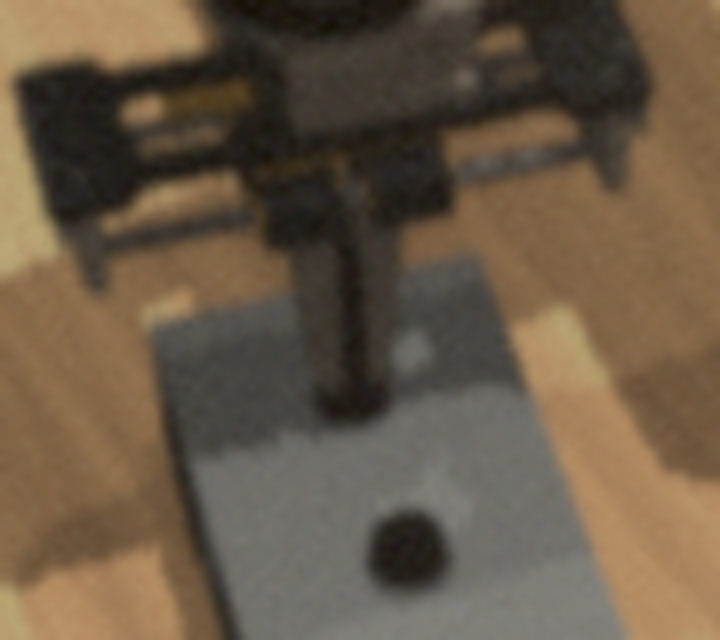

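Height offset confirmed. I'm now creeping toward the key top, expected at a reading of about 0.040–0.046.

Emit:
apply_moves(increments=[1,0,0,-0.0005,0,1,0,0,-0.001,0,1,0,0,-0.001,0])

```text
clock: 9.75
tool_pos: [0.5666, -0.0969, 0.0473]
tool_rot: [2.519, 1.875, 0.002]
wrist_force: [0.3, 0.3, -0.7]
grip_width: 0.0004
```

Emit:
apply_moves(increments=[1,0,0,-0.0005,0,1,0,0,-0.001,0,1,0,0,-0.001,0])

```text
clock: 10.12
tool_pos: [0.5665, -0.0969, 0.0462]
tool_rot: [2.519, 1.875, 0.002]
wrist_force: [0.0, -0.0, -0.2]
grip_width: 0.0004
```

Emit:
apply_moves(increments=[1,0,0,-0.0005,0,1,0,0,-0.001,0,1,0,0,-0.001,0])

```text
clock: 10.5
tool_pos: [0.5666, -0.0969, 0.0453]
tool_rot: [2.519, 1.875, 0.002]
wrist_force: [-1.0, -0.3, 1.9]
grip_width: 0.0008
```

Emit:
apply_moves(increments=[1,0,0,-0.0005,0,1,0,0,-0.001,0,1,0,0,-0.001,0])

```text
clock: 10.88
tool_pos: [0.5666, -0.0969, 0.0443]
tool_rot: [2.519, 1.875, 0.002]
wrist_force: [-1.0, 0.8, 0.7]
grip_width: 0.0004
```

Emit:
apply_moves(increments=[1,0,0,-0.0005,0,1,0,0,-0.001,0,1,0,0,-0.001,0])

```text
clock: 11.25
tool_pos: [0.5666, -0.0969, 0.0434]
tool_rot: [2.519, 1.875, 0.002]
wrist_force: [-1.0, 0.1, 4.0]
grip_width: 0.0005
```

Emit:
apply_moves(increments=[1,0,0,-0.0005,0,1,0,0,-0.001,0,1,0,0,-0.001,0])

```text
clock: 11.62
tool_pos: [0.5666, -0.0969, 0.0424]
tool_rot: [2.519, 1.875, 0.002]
wrist_force: [-1.2, 0.2, 4.5]
grip_width: 0.0004
```

Emit:
apply_moves(increments=[1,0,0,-0.0005,0,1,0,0,-0.0005,0])

```text
clock: 11.88
tool_pos: [0.5666, -0.0969, 0.042]
tool_rot: [2.519, 1.875, 0.002]
wrist_force: [-2.0, 0.7, 6.0]
grip_width: 0.0006
```

Emit:
apply_moves(increments=[1,0,0,-0.0005,0,1,0,0,-0.0005,0])

```text
clock: 12.12
tool_pos: [0.5666, -0.0969, 0.0418]
tool_rot: [2.519, 1.875, 0.002]
wrist_force: [-3.1, 0.7, 8.2]
grip_width: 0.0007
```

Emit:
apply_moves(increments=[1,0,0,-0.0004,0,1,0,0,-0.0004,0])

```text
clock: 12.38
tool_pos: [0.5667, -0.0969, 0.0418]
tool_rot: [2.519, 1.875, 0.002]
wrist_force: [-3.2, -1.2, 9.2]
grip_width: 0.0007
```

Key 3 never broke over and met a hard stop about 3.3 mm down, so it's worn. Contact at a reading of about 0.045 means the true tip is 29 mm above the reading. Next is the middle key.

Emit:
apply_moves(increments=[1,0,0,0.018,0,1,0,0,0.018,0,1,0.0105,0.036,0.018,0,1,0.0205,0.072,0.018,0,1,0.0205,0.072,0.018,0,1,0.0205,0.072,0.01,0,1,0.0205,0.072,0.005,0,1,0.0205,0.072,0.005,0])

```text
clock: 13.38
tool_pos: [0.5865, -0.0256, 0.0461]
tool_rot: [2.521, 1.874, 0.0]
wrist_force: [-0.4, -0.6, 0.1]
grip_width: 0.0007
```

```bash
python3 - <<'E'
from bench import read_camera,r
import cv2
from h import *
P=r.observe()["tool_pos"];print(P, r.observe()["wrist_force"])
print(proj("scene",np.array([.56738,-.09706,.155])+.01*np.array([.287,.958,0])))
a=cv2.cvtColor(read_camera("scene"),cv2.COLOR_RGB2BGR)
cv2.imwrite("pics/s5.png",cv2.resize(a[130:230,230:330],None,fx=6,fy=6,interpolation=cv2.INTER_CUBIC))
E
```

```text
[ 0.58650921 -0.02564554  0.04612613] [-0.43962934 -0.55032328  0.14127879]
(np.float64(272.7208427884135), np.float64(157.7210826678167))
```

View pics/s5.png

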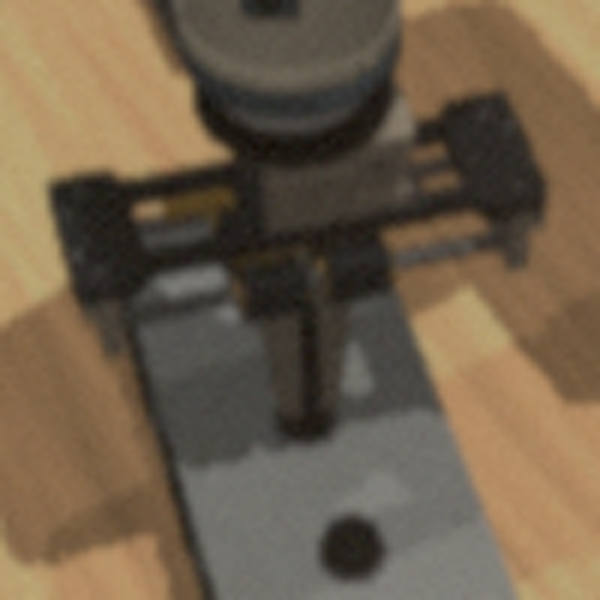

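The finger covers the middle key, and with +29 mm in z the prediction matches to about 1 px. Now pressing key 2.

Emit:
apply_moves(increments=[1,0,0,-0.0005,0,1,0,0,-0.001,0,1,0,0,-0.0015,0,1,0,0,-0.0015,0])

```text
clock: 13.92
tool_pos: [0.5868, -0.0257, 0.0451]
tool_rot: [2.52, 1.874, 0.001]
wrist_force: [-0.9, -1.0, 1.8]
grip_width: 0.0003
```

Emit:
apply_moves(increments=[1,0,0,-0.0005,0,1,0,0,-0.001,0,1,0,0,-0.001,0])

```text
clock: 14.3
tool_pos: [0.5868, -0.0257, 0.0443]
tool_rot: [2.52, 1.874, 0.001]
wrist_force: [-2.1, -1.3, 5.9]
grip_width: 0.0003
```

Emit:
apply_moves(increments=[1,0,0,-0.0005,0,1,0,0,-0.0007,0,1,0,0,-0.0007,0])

```text
clock: 14.68
tool_pos: [0.5868, -0.0257, 0.0439]
tool_rot: [2.52, 1.874, 0.001]
wrist_force: [-2.0, -1.3, 6.1]
grip_width: 0.0005
```

Emit:
apply_moves(increments=[1,0,0,-0.0005,0,1,0,0,-0.0007,0,1,0,0,-0.0007,0])

```text
clock: 15.05
tool_pos: [0.5868, -0.0258, 0.0435]
tool_rot: [2.52, 1.874, 0.001]
wrist_force: [-3.3, -1.4, 6.1]
grip_width: 0.0001
```

Emit:
apply_moves(increments=[1,0,0,-0.0004,0,1,0,0,-0.0004,0])

```text
clock: 15.3
tool_pos: [0.5868, -0.0257, 0.0434]
tool_rot: [2.52, 1.874, 0.001]
wrist_force: [-3.5, -1.4, 7.6]
grip_width: 0.0
```

Emit:
apply_moves(increments=[1,0,0,-0.0004,0,1,0,0,-0.0004,0])

```text
clock: 15.55
tool_pos: [0.5868, -0.0258, 0.0434]
tool_rot: [2.52, 1.874, 0.001]
wrist_force: [-2.6, -1.8, 6.8]
grip_width: 0.0005
```

Emit:
apply_moves(increments=[1,0,0,-0.0006,0,1,0,0,-0.0008,0,1,0,0,-0.0008,0])

```text
clock: 15.92
tool_pos: [0.5868, -0.0257, 0.0429]
tool_rot: [2.519, 1.874, 0.001]
wrist_force: [-2.4, -1.3, 6.1]
grip_width: 0.0002
```

Emit:
apply_moves(increments=[1,0,0,-0.0006,0,1,0,0,-0.0008,0,1,0,0,-0.0008,0])

```text
clock: 16.3
tool_pos: [0.5868, -0.0257, 0.0423]
tool_rot: [2.519, 1.874, 0.001]
wrist_force: [-1.7, -1.2, 6.0]
grip_width: 0.0006
```

Emit:
apply_moves(increments=[1,0,0,-0.0006,0,1,0,0,-0.001,0,1,0,0,-0.001,0])

```text
clock: 16.68
tool_pos: [0.5868, -0.0257, 0.0413]
tool_rot: [2.519, 1.874, 0.001]
wrist_force: [-1.2, -0.7, 3.4]
grip_width: 0.0004
```

Emit:
apply_moves(increments=[1,0,0,-0.0006,0,1,0,0,-0.001,0,1,0,0,-0.001,0])

```text
clock: 17.05
tool_pos: [0.5867, -0.0256, 0.04]
tool_rot: [2.519, 1.875, 0.001]
wrist_force: [0.5, -0.5, 0.2]
grip_width: 0.0005
```

Key 2 broke over: the force peaked at about 7 N and has fallen to about 0. I'll follow it a bit further so that it latches.

Emit:
apply_moves(increments=[1,0,0,-0.0005,0,1,0,0,-0.001,0,1,0,0,-0.001,0])

```text
clock: 17.42
tool_pos: [0.5867, -0.0256, 0.039]
tool_rot: [2.52, 1.875, 0.001]
wrist_force: [0.7, 1.1, 0.6]
grip_width: 0.0008
```

Emit:
apply_moves(increments=[1,0,0,-0.0005,0,1,0,0,-0.0008,0,1,0,0,-0.0008,0])

```text
clock: 17.8
tool_pos: [0.5868, -0.0256, 0.0383]
tool_rot: [2.519, 1.875, 0.001]
wrist_force: [0.1, 0.8, 3.0]
grip_width: 0.0009
```

Key 2 bottomed out at about 6.9 mm and is in. I'll lift, open, and go above the collar.

Emit:
apply_moves(increments=[1,0,0,0.02,0,1,0,0,0.06,0,0,0,0,0.08,0,0,-0.02,0.06,0.08,0,0,-0.04,0.12,0.08,0,0,-0.06,0.18,0.08,0,0,-0.08,0.24,0.08,0,0,-0.0948,0.2986,0.08,0,0,-0.0948,0.2986,0.08,0,0,-0.0948,0.2986,0.03,0,0,-0.0948,0.2986,0.01,0,0,-0.0948,0.2986,0.01,0,0,-0.0948,0.2986,0.01,0])

```text
clock: 19.42
tool_pos: [0.4928, 0.2726, 0.0491]
tool_rot: [2.52, 1.873, 0.002]
wrist_force: [0.0, -1.0, 0.1]
grip_width: 0.0921
```

```bash
cat > snap.py <<'E'
import sys,cv2
from bench import read_camera,r
from h import *
def snap(name,s,t,k=4,mark=(),wd=(100,100)):
    o=[]
    for n,(x,y) in(("scene",s),("top",t)):
        a=cv2.cvtColor(read_camera(n),cv2.COLOR_RGB2BGR); cv2.imwrite(f"pics/{name}_{n}.png",a)
        a=cv2.resize(a[y:y+wd[1],x:x+wd[0]],None,fx=k,fy=k,interpolation=cv2.INTER_CUBIC)
        for m in mark:
            u,v=proj(n,m); cv2.circle(a,(int((u-x+.5)*k),int((v-y+.5)*k)),2,(0,0,255),-1)
        o.append(a)
    cv2.imwrite(f"pics/{name}.png",cv2.hconcat(o))
E
python3 - <<'E'
from snap import *
st=r.observe();P=st["tool_pos"]+[0,0,.0288];print(P,st["wrist_force"],st["grip_width"])
j=np.array([.958,-.287,0]);c=np.array([.287,.958,0])
snap("g1",(330,215),(140,200),4,[P+.046*j+.01*c,P-.046*j+.01*c,P+.046*j-.01*c,P-.046*j-.01*c])
E
```

```text
[0.49280962 0.2726359  0.07794215] [ 0.0106487  -0.96240792  0.09338205] 0.09209850499044932
```

View pics/g1.png

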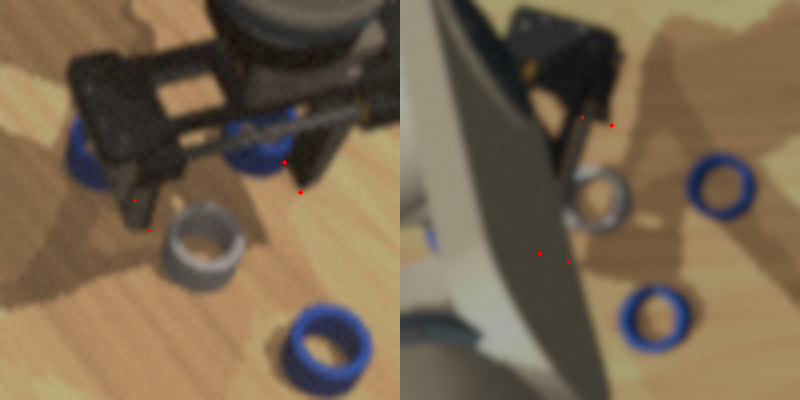

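The fingertip marks, including the +29 mm, land on the real tips in both views, and the collar sits between the jaws. Descending to about 7 mm true tip height.

Emit:
apply_moves(increments=[0,0,0,-0.025,0,0,0,0,-0.05,0,0,0,0,-0.063,0,0,0,0,-0.067,0,0,0,0,-0.07,0,0,0,0,-0.07,0])

```text
clock: 20.27
tool_pos: [0.4934, 0.2733, -0.02]
tool_rot: [2.52, 1.874, 0.005]
wrist_force: [-0.5, -0.2, 0.2]
grip_width: 0.0916
```

```bash
python3 - <<'E'
from snap import *
st=r.observe();P=st["tool_pos"]+[0,0,.0288];print(P,st["wrist_force"],st["grip_width"])
snap("g2",(330,215),(140,200),4)
E
```

```text
[0.49335253 0.27326353 0.008826  ] [-0.46500026 -0.16907516  0.15796935] 0.0916297369040749
```

View pics/g2.png

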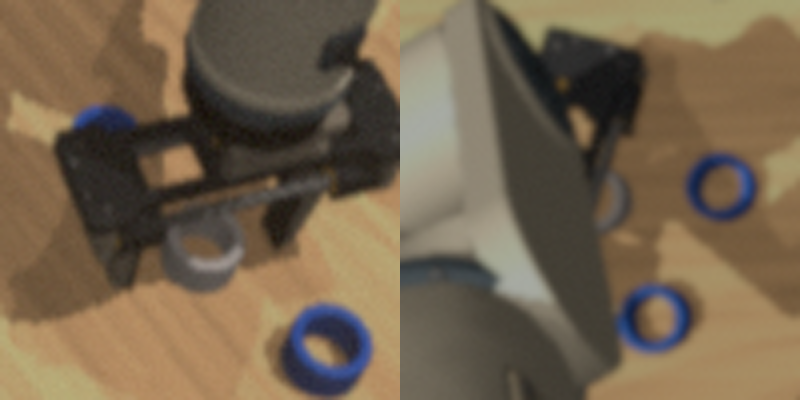

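Emit:
apply_moves(increments=[0.3,0,0,0,0,0.5,0,0,0,0,0.6,0,0,0,0,1,0,0,0,0,1,0,0,0,0,1,0,0,0,0,1,0,0,0,0,1,0,0,0,0], squeeze=15)

```text
clock: 21.38
tool_pos: [0.4933, 0.2732, -0.02]
tool_rot: [2.52, 1.874, 0.005]
wrist_force: [-0.8, 0.0, 0.6]
grip_width: 0.045
```

Gripped, with the width at about 46 mm as expected. Lifting and carrying it over key 2.

Emit:
apply_moves(increments=[1,0,0,0.03,0,1,0,0,0.08,0,1,0,0,0.12,0,1,0.02,-0.06,0.12,0,1,0.04,-0.12,0.12,0,1,0.06,-0.18,0.12,0,1,0.08,-0.24,0.12,0,1,0.09,-0.28,0.12,0,1,0.0927,-0.298,0.11,0,1,0.0927,-0.298,0.1,0,1,0.0927,-0.298,0.1,0,1,0.0927,-0.298,0.1,0])

```text
clock: 22.88
tool_pos: [0.5857, -0.0233, 0.0799]
tool_rot: [2.518, 1.876, 0.005]
wrist_force: [1.1, 0.2, -1.0]
grip_width: 0.0446
```

```bash
python3 - <<'E'
from snap import *
st=r.observe();P=st["tool_pos"]+[0,0,.0288];print(P,st["tool_rot"],st["wrist_force"],st["grip_width"])
snap("g3",(230,130),(240,150),4)
E
```

```text
[ 0.58565273 -0.02328802  0.10868058] [2.51847664 1.87604273 0.00453308] [ 1.05189884  0.18567063 -0.9793215 ] 0.044643645717707056
```

View pics/g3.png

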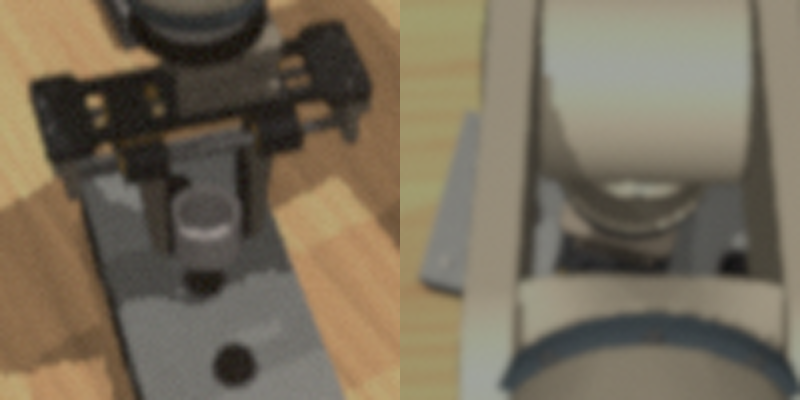

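```bash
cat > kfit.py <<'E'
import cv2
from h import *
from scipy.optimize import least_squares
th=np.linspace(0,2*np.pi,40,endpoint=False)
def circ(x,y,r,z): return [[x+r*np.cos(t),y+r*np.sin(t),z] for t in th]
def model(cam,x,y,h=.014):
    K=16
    c=np.array(proj(cam,[x,y,.066])).round(); o=c-12
    m=np.zeros((24*K,24*K),np.uint8)
    for pts in (circ(x,y,.0145,.060)+circ(x,y,.0145,.061), circ(x,y,.012,.061)+circ(x,y,.012,.06+h)):
        q=np.array([proj(cam,p) for p in pts]); q=((q-o+.5)*K).round().astype(np.int32)
        cv2.fillConvexPoly(m,cv2.convexHull(q),255)
    M=cv2.moments(m,True); return np.array([M["m10"]/M["m00"]/K-.5+o[0]+.5/K,M["m01"]/M["m00"]/K-.5+o[1]+.5/K]),M["m00"]/K/K
def blob(path,u,v,w=9):
    g=cv2.imread(path).astype(float).mean(2); u0,v0=int(round(u))-w,int(round(v))-w
    p=g[v0:v0+2*w+1,u0:u0+2*w+1]; bg=np.percentile(p,60); lo=np.percentile(p,4)
    d=np.clip((bg-p)/(bg-lo),0,1); d[d<.35]=0
    Y,X=np.mgrid[v0:v0+2*w+1,u0:u0+2*w+1]
    return np.array([(d*X).sum(),(d*Y).sum()])/d.sum(),d.sum()
if __name__=="__main__":
    g={"scene":[(288.6,221.4),(281.1,198.6),(273.9,178.3)],"top":[(270.3,203.1),(297.2,210.3),(324.4,217.2)]}
    B={c:[blob(f"pics/{c}0.png",*p) for p in g[c]] for c in g}
    for c in g:
        f=lambda s:np.concatenate([model(c,s[0]-k*.075*np.sin(s[2]),s[1]+k*.075*np.cos(s[2]))[0]-B[c][i][0] for i,k in enumerate((1,0,-1))])
        s=least_squares(f,[.586,-.025,-.285],diff_step=1e-3,x_scale=[.01,.01,.1]); print(c,s.x.round(4),s.fun.round(2),[b[1].round(1) for b in B[c]],model(c,.586,-.025)[1])
E
python3 kfit.py
python3 - <<'E'
import cv2
a=cv2.imread("pics/g3_scene.png")
cv2.imwrite("pics/g3z.png",cv2.resize(a[165:215,255:310],None,fx=12,fy=12,interpolation=cv2.INTER_CUBIC))
E
```

```text
Traceback (most recent call last):
  File "kfit.py", line 25, in <module>
    s=least_squares(f,[.586,-.025,-.285],diff_step=1e-3,x_scale=[.01,.01,.1]); print(c,s.x.round(4),s.fun.round(2),[b[1].round(1) for b in B[c]],model(c,.586,-.025)[1])
  File "kfit.py", line 24, in <lambda>
    f=lambda s:np.concatenate([model(c,s[0]-k*.075*np.sin(s[2]),s[1]+k*.075*np.cos(s[2]))[0]-B[c][i][0] for i,k in enumerate((1,0,-1))])
                               ~~~~~^^^^^^^^^^^^^^^^^^^^^^^^^^^^^^^^^^^^^^^^^^^^^^^^^^^^^
  File "kfit.py", line 11, in model
    q=np.array([proj(cam,p) for p in pts]); q=((q-o+.5)*K).round().astype(np.int32)
                ~~~~^^^^^^^
  File "h.py", line 8, in proj
    p=camera_params(cam); c=p["R"]@np.array(X)+p["t"]
ValueError: time passes only in moves, steps and waits
```

View pics/g3z.png

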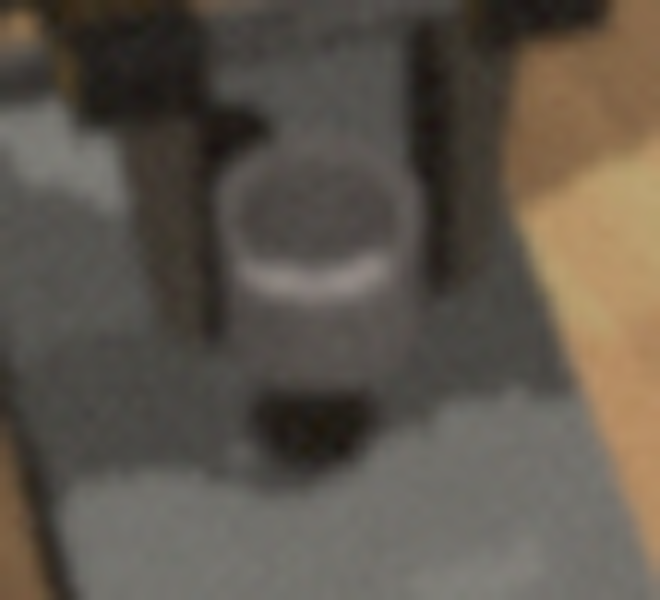

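```bash
python3 - <<'E'
from bench import camera_params
import pickle
pickle.dump({c:camera_params(c) for c in("scene","top")},open("cam.pkl","wb"))
E
sed -i 's/^from bench import camera_params/import pickle\n_C=pickle.load(open("\.\/cam.pkl","rb"))\ncamera_params=lambda c:_C[c]/' h.py
cat > kfit.py <<'E'
import cv2
from h import *
th=np.linspace(0,2*np.pi,60,endpoint=False)
def circ(x,y,r,z): return [[x+r*np.cos(t),y+r*np.sin(t),z] for t in th]
def hullc(cam,pts):
    q=cv2.convexHull(np.array([proj(cam,p) for p in pts]).astype(np.float32)); M=cv2.moments(q)
    return np.array([M["m10"],M["m01"]])/M["m00"],M["m00"]
def locate(cam,px,f,z,x=(.586,-.025)):
    x=np.array(x,float)
    for _ in range(8):
        c,_a=f(x); x=x+(ray(cam,*px,z)-ray(cam,*c,z))[:2]
    return x
def blob(img,u,v,w=8,t=.5):
    g=img.astype(float).mean(2); u0,v0=int(round(u))-w,int(round(v))-w
    p=g[v0:v0+2*w+1,u0:u0+2*w+1]; bg=np.percentile(p,60); lo=np.percentile(p,4)
    p=cv2.resize(p,None,fx=8,fy=8,interpolation=cv2.INTER_CUBIC)
    m=(p<lo+(bg-lo)*t).astype(np.uint8); n,l,s,c=cv2.connectedComponentsWithStats(m)
    i=1+s[1:,4].argmax(); return (c[i]+.5)/8-.5+[u0,v0], s[i,4]/64
if __name__=="__main__":
    g={"scene":[(288.6,221.4),(281.1,198.6),(273.9,178.3)],"top":[(270.3,203.1),(297.2,210.3),(324.4,217.2)]}
    for c in g:
      for t in(.4,.5,.65):
        X=[]
        for p in g[c]:
            b,a=blob(cv2.imread(f"pics/{c}0.png"),*p,t=t)
            X.append(locate(c,b,lambda x:hullc(c,circ(*x,.012,.061)+circ(*x,.012,.074)),.07))
        X=np.array(X); d=X[0]-X[2]
        print(c,t,X.round(4).tolist(),"mean",X.mean(0).round(4),"L",np.hypot(*d).round(4),"yaw",np.arctan2(-d[0],d[1]).round(3),"area",a.round(0),hullc(c,circ(.586,-.025,.012,.061)+circ(.586,-.025,.012,.074))[1].round(0))
E
python3 kfit.py
```

```text
Traceback (most recent call last):
  File "kfit.py", line 28, in <module>
    print(c,t,X.round(4).tolist(),"mean",X.mean(0).round(4),"L",np.hypot(*d).round(4),"yaw",np.arctan2(-d[0],d[1]).round(3),"area",a.round(0),hullc(c,circ(.586,-.025,.012,.061)+circ(.586,-.025,.012,.074))[1].round(0))
                                                                                                                                              ^^^^^^^^^^^^^^^^^^^^^^^^^^^^^^^^^^^^^^^^^^^^^^^^^^^^^^^^^^^^^^^^^^^^^^^
AttributeError: 'float' object has no attribute 'round'
```

```bash
sed -i 's/\[1\].round(0))$/[1])/' kfit.py; python3 kfit.py
```

```text
scene 0.4 [[0.6095, 0.0472], [0.588, -0.0249], [0.567, -0.0967]] mean [ 0.5882 -0.0248] L 0.1501 yaw -0.287 area 65.0 80.03915450302884
scene 0.5 [[0.6094, 0.0472], [0.588, -0.0248], [0.567, -0.0966]] mean [ 0.5881 -0.0247] L 0.15 yaw -0.287 area 73.0 80.03915450302884
scene 0.65 [[0.6094, 0.0473], [0.588, -0.0246], [0.5671, -0.0965]] mean [ 0.5882 -0.0246] L 0.1499 yaw -0.286 area 84.0 80.03915450302884
top 0.4 [[0.6057, 0.0465], [0.5845, -0.0252], [0.5636, -0.0967]] mean [ 0.5846 -0.0251] L 0.1492 yaw -0.286 area 62.0 70.43645408283919
top 0.5 [[0.6056, 0.0465], [0.5845, -0.0251], [0.5636, -0.0966]] mean [ 0.5846 -0.0251] L 0.1492 yaw -0.286 area 70.0 70.43645408283919
top 0.65 [[0.6055, 0.0464], [0.5845, -0.0251], [0.5634, -0.0966]] mean [ 0.5845 -0.0251] L 0.1491 yaw -0.286 area 84.0 70.43645408283919
```

Both cameras give the key row to sub-millimetre spacing: middle key scene (.5881,-.0247), top (.5846,-.0251). Now I'll fit the held collar in the same scene image with a model overlay.

```bash
cat > ov.py <<'E'
from kfit import *
def overlay(img,cam,x,zb,X0,Y0,w,h,k,out):
    a=cv2.resize(cv2.imread(img)[Y0:Y0+h,X0:X0+w],None,fx=k,fy=k,interpolation=cv2.INTER_CUBIC); b=a.copy()
    for r_,z,col in((.023,zb+.032,(0,0,255)),(.016,zb+.032,(0,255,0)),(.023,zb,(255,0,0))):
        q=np.array([proj(cam,p) for p in circ(*x,r_,z)]); q=((q-[X0,Y0]+.5)*k).round().astype(np.int32)
        cv2.polylines(b,[q],True,col,1)
    cv2.imwrite(out,cv2.hconcat([a,b]))
E
python3 - <<'E'
from ov import *
x=ray("scene",281.3,183.0,.1319)[:2];print(x)
overlay("pics/g3_scene.png","scene",x,.0999,262,165,40,40,10,"pics/o1.png")
E
```

```text
[ 0.58624061 -0.02061505]
```

View pics/o1.png

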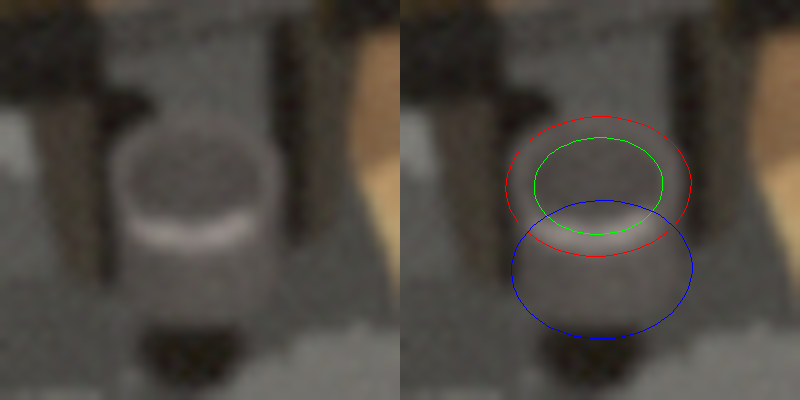

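Two estimates of the remaining shift disagree by about 2 mm: (.0019,-.0041) from the overlay and (.0008,-.0016) from the TCP. I'll take the middle, lower to just above the pressed key and look again. Feel will settle the rest.

Emit:
apply_moves(increments=[1,0.0013,-0.0028,0,0,1,0.0013,-0.0028,-0.015,0,1,0.0013,-0.0028,-0.025,0,1,0.0013,-0.0028,-0.028,0,1,0.0013,-0.0028,-0.028,0])

```text
clock: 23.6
tool_pos: [0.5871, -0.0265, 0.0518]
tool_rot: [2.519, 1.876, 0.004]
wrist_force: [-0.4, 0.2, -1.0]
grip_width: 0.0449
```

```bash
python3 - <<'E'
from bench import r,read_camera
from ov import *
st=r.observe();P=st["tool_pos"];print(P,st["tool_rot"],st["wrist_force"])
I=np.mean([read_camera("scene").astype(float) for _ in range(4)],0)
cv2.imwrite("pics/g4_scene.png",cv2.cvtColor(I.round().astype(np.uint8),cv2.COLOR_RGB2BGR))
zb=P[2]+.020
overlay("pics/g4_scene.png","scene",(.5881,-.0247),zb,262,170,40,40,10,"pics/o2.png")
E
```

```text
[ 0.58706423 -0.02646989  0.05179998] [2.51869304 1.87565139 0.00444734] [-0.38388937  0.17770235 -1.04801695]
```

View pics/o2.png

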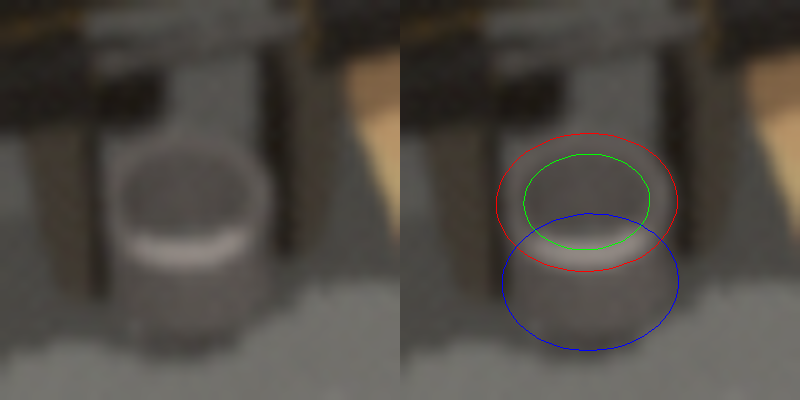

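With the collar modelled exactly at the key, the overlay matches the picture to about 0.3 px. Lowering slowly while watching the force.

Emit:
apply_moves(increments=[1,0,0,-0.002,0,1,0,0,-0.004,0,1,0,0,-0.006,0,1,0,0,-0.0065,0,1,0,0,-0.0065,0])

```text
clock: 24.42
tool_pos: [0.5876, -0.0265, 0.046]
tool_rot: [2.518, 1.875, 0.006]
wrist_force: [0.9, 0.4, 0.1]
grip_width: 0.045
```

Emit:
apply_moves(increments=[1,0,0,-0.001,0,1,0,0,-0.002,0,1,0,0,-0.003,0,1,0,0,-0.003,0])

```text
clock: 24.92
tool_pos: [0.5875, -0.0265, 0.0429]
tool_rot: [2.518, 1.875, 0.006]
wrist_force: [-0.2, -0.2, -0.1]
grip_width: 0.0448
```

Emit:
apply_moves(increments=[1,0,0,-0.0007,0,1,0,0,-0.0012,0,1,0,0,-0.0012,0])

```text
clock: 25.3
tool_pos: [0.5875, -0.0265, 0.0417]
tool_rot: [2.518, 1.875, 0.006]
wrist_force: [-0.3, -0.6, -0.3]
grip_width: 0.0451
```

Emit:
apply_moves(increments=[1,0,0,-0.0005,0,1,0,0,-0.0008,0,1,0,0,-0.0008,0])

```text
clock: 25.68
tool_pos: [0.5874, -0.0265, 0.0409]
tool_rot: [2.518, 1.875, 0.006]
wrist_force: [-0.1, -0.1, -0.3]
grip_width: 0.0451
```

Emit:
apply_moves(increments=[1,0,0,-0.0005,0,1,0,0,-0.0008,0,1,0,0,-0.0008,0])

```text
clock: 26.05
tool_pos: [0.5875, -0.0265, 0.0401]
tool_rot: [2.518, 1.875, 0.006]
wrist_force: [-0.1, -0.2, -0.3]
grip_width: 0.045
```

Emit:
apply_moves(increments=[1,0,0,-0.0003,0,1,0,0,-0.0005,0,1,0,0,-0.0005,0])

```text
clock: 26.42
tool_pos: [0.5875, -0.0265, 0.04]
tool_rot: [2.518, 1.875, 0.006]
wrist_force: [-1.7, -0.6, 5.0]
grip_width: 0.045
```

Emit:
apply_moves(increments=[1,0,0,-0.0003,0,1,0,0,-0.0005,0,1,0,0,-0.0005,0])

```text
clock: 26.8
tool_pos: [0.5875, -0.0264, 0.04]
tool_rot: [2.518, 1.875, 0.006]
wrist_force: [-3.1, 0.5, 7.4]
grip_width: 0.045
```

Contact came at a reading of 0.0400, exactly 60 mm above the bench pick-up height, so the collar is flat on the box top. I'll ease the load, open, and lift straight up.

Emit:
apply_moves(increments=[1,0,0,0.0002,0,0.4,0,0,0.0002,0,0.2,0,0,0.0002,0,0,0,0,0.0002,0,0,0,0,0.0002,0,0,0,0,0.0002,0,0,0,0,0.03,0,0,0,0,0.07,0,0,0,0,0.12,0,0,0,0,0.15,0,0,0,0,0.15,0])

```text
clock: 28.18
tool_pos: [0.5892, -0.0265, 0.1926]
tool_rot: [2.516, 1.873, 0.012]
wrist_force: [-0.4, 0.2, -0.9]
grip_width: 0.0921
```

Emit:
apply_moves(increments=[0,-0.05,-0.06,0.05,0,0,-0.1,-0.12,0.05,0,0,-0.15,-0.18,0.05,0,0,-0.2,-0.24,0.05,0,0,-0.25,-0.3,0.05,0,0,-0.25,-0.3,0.05,0,0,-0.25,-0.3,0.05,0])

```text
clock: 29.05
tool_pos: [0.3366, -0.3279, 0.2412]
tool_rot: [2.519, 1.871, 0.011]
wrist_force: [1.0, -1.1, 0.5]
grip_width: 0.0919
```

```bash
python3 - <<'E'
from snap import *
st=r.observe();print(st["clock"],st["tool_pos"],st["wrist_force"])
snap("f1",(230,150),(235,160),4,wd=(100,100))
import numpy as np
E
cat > /dev/null
```

```text
29.05 [ 0.33658035 -0.32794326  0.24121226] [ 0.95473537 -1.13315277  0.49341056]
```

View pics/f1.png

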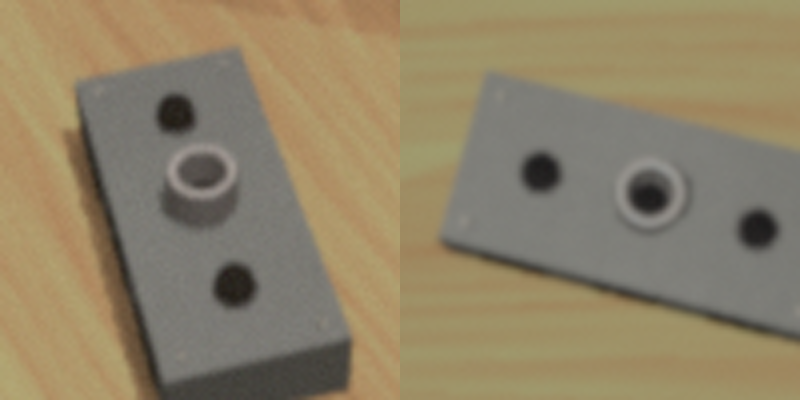

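View pics/f1_top.png

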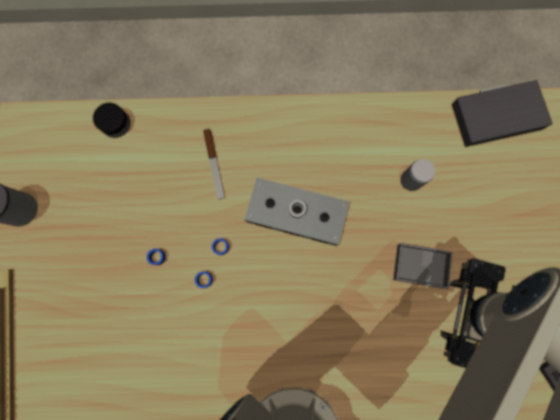

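The collar stands over the middle key, the arm is clear, and the bystanders and blue rings look unmoved. One numeric centring check remains, plus an image difference for the bystanders.

```bash
python3 - <<'E'
from ov import *
f=lambda u,v,x,y:((u+.5)/4-.5+x,(v+.5)/4-.5+y)
print("top",ray("top",*f(251,194,235,160),.092),"key .5846 -.0251")
print("scene",ray("scene",*f(201.5,172,230,150),.092),"key .5881 -.0247")
overlay("pics/f1_top.png","top",(.5846,-.0251),.06,277,190,40,40,10,"pics/o3.png")
a=cv2.imread("pics/top0.png").astype(int);b=cv2.imread("pics/f1_top.png").astype(int)
for n,(u,v,w,h) in dict(file=(200,125,25,78),can=(395,155,45,40),tray=(390,240,65,50),b1=(208,234,26,26),b2=(142,243,28,28),b3=(190,266,28,28)).items():
    print(n,np.abs(a-b)[v:v+h,u:u+w].mean().round(1))
E
```

```text
top [ 0.58461709 -0.02605277  0.092     ] key .5846 -.0251
scene [ 0.58874391 -0.02498896  0.092     ] key .5881 -.0247
file 1.5
can 1.5
tray 15.6
b1 1.5
b2 1.4
b3 1.5
```

View pics/o3.png

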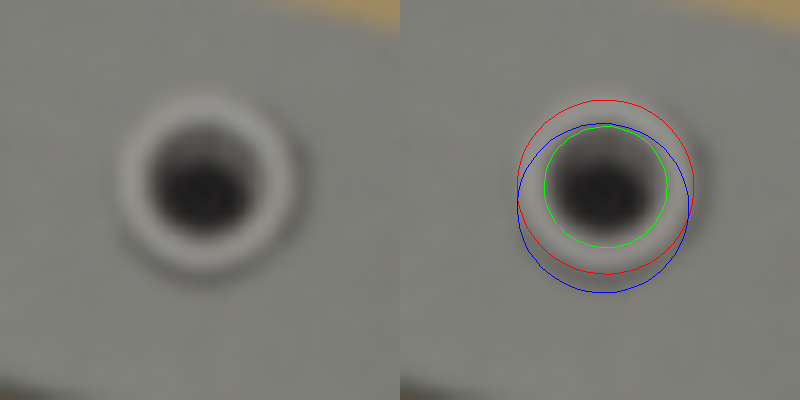

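Centred to about 1 mm in both views. The tray difference looks like the arm's shadow falling across it; its outline is where it was. Handing in.

```bash
python3 -c "
from bench import r
print(r.close_job())"
```

```text
the job is handed in; nothing more can be done
None
```

The middle key (key_2) is the sound one. It is pressed in, and the aluminium collar stands over it, flat on the box top and released. The job was handed in at about 29 s; the tool reported no verdict.

- **Key 3:** the resistance rose evenly and met a hard stop about 3.3 mm down, so I gave up on it. The highest force I read there was about 9 N.
- **Key 2:** the force peaked at about 7 N, then fell to zero, and the key bottomed out at about 6.9 mm. I did not check by camera that it stayed in before covering it. The collar later slid down over it without touching it.
- **Key 1:** not pressed, because the sound key had already been found.
- **Collar:** it seated at exactly 60 mm above the height I picked it up from, so it is on the box top and not on a washer. Both cameras show it centred on the key to about 1 mm.
- **Other things on the bench:** the file, the can and the blue rings show no change between the first and last pictures. The tray area did differ; I put that down to the arm's shadow, since its outline is where it was.

**Readings that disagreed:**
- The fingertips sat about 29 mm higher than the reported TCP height. My first descent on key 3 therefore seemed to pass through the key without contact. I confirmed the offset by touch and in both cameras, then corrected for it.
- The two cameras differed from each other by about 4 mm.
- Before lowering, two estimates of where the collar should go differed by about 2 mm. I placed it midway between them.

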